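# Peel the top fastener tray off a stuck stack and present it

## Robot

A 7-joint arm with a two-finger parallel gripper is mounted at the origin on the work surface. World frame = base frame: x ahead of the robot, y to its left, z up, the work surface at z = 0. Lengths are in m, angles in rad, forces in N, time in s.
With the tool pointing down it reaches from about 0.4 to 0.85 m from the base axis. Payload 4.5 kg.
Tool frame: the origin (TCP) lies between the finger pads; the fingertips stand 19 mm ahead of it and the grasp point (between the pads) is the TCP; z points along the fingers, y is the direction in which the jaws open and shut (so a half turn about z gives the same grasp; the last joint's range is limited). The gripper opens to 88 mm and grips with 3 to 60 N. Pads are 18 mm wide; open, the fingers measure 123 mm over their backs; the gripper's body (75 mm by 187 mm) begins 45 mm behind the grasp point.
Start: joints at [1.218, 0.689, -0.195, 1.565, 0.157, 0.902, -0.215], TCP at [0.236, -0.579, 0.258] pointing down, gripper open.
Joint ranges: [-3.01, 3.01], [-0.46, 2.08], [-1.47, 1.51], [0.13, 2.56], [-1, 4.14], [0.04, 2.09], [-2.66, 2.66]. Speed limits (rad/s): [2.57, 2.57, 3.14, 3.14, 3.14, 3.14, 3.14].

## Interface

Orientations are given as a unit quaternion [x, y, z, w].
In Python, from plant import status, snapshot, finish_job, cut_out, tip_of gives the robot as it stands. The module is installed in compiled form; this text tells all that it offers.
- The arm moves only by the tool carry_out, never from a script. Its arguments are lists of equal length, an entry for each row: "linear": the shift along the world's x, y, z in m, a list of three; "roll": the turn about the world's z in rad. A call has 1 to 8 rows; each row is the pose to reach, as a shift and turn from the pose measured when the call began; what a row does not reach only later rows make up. A row lasts 1/12 s, in which the tool goes at most 41.7 mm and 7.16 degrees, less where a joint would pass 70% of its speed; a pose out of reach is approached as far as the arm can. A call with a gripper value outside its range is refused whole. "gripper" is the opening, from 0 (shut) to 1 (fully open), set as the call begins (left out, the last holds). The fingers move at their own pace and stop on an object; "grip_force" is the grip in N (left out, the last holds). Time passes only in rows, so rows that repeat a pose let the fingers close. It gives the time, the measured TCP pose, the force and the opening at its end, in the units of the state.
- status.get_state(): the state, without advancing time (a new reading comes with each control period).
- snapshot(name): name is "scene" or "top" or "wrist"; returns a dict with "img" (480x640x3 uint8, red, green, blue), "range_z" (480x640 float32, m along the optical axis (not along the pixel's ray), 0 where there is no reading), "fx", "fy", "cx", "cy" (pixels), "world_from_camera" (4x4, takes a point from camera to world coordinates). Camera axes: x right, y down, z forward; pixel columns grow to the right and rows downward; lengths in m; the calibration is good to about 2 mm. A picture is of the moment at which its call begins.
- finish_job(): hands the job in, once; it reports no verdict.
Trained networks look in a picture, given as the dict that the camera call returned (one of the last four; its "shot" number tells which), for a name from the list of things; names that differ only in an ending like _2 or _b are one class to them, and where a whole thing is asked for, a point or a joint stands for the part that bears it (a point fixed in the world has none). Each returns a list of dicts, best first, with "confidence" (0 to 1); they miss things now and then, are a little off and sometimes report something else, mostly with a low value. They report only what shows in the picture. A call takes as long as a camera call. They do not tell look-alikes from the thing itself.
- cut_out(picture, query): "region" (480x640 bool, what is visible of it) and "pixel" ([column, row] in pixels, amid what is visible of it).
- tip_of(picture, query): "pixel" ([column, row] in pixels: a listed point, or the origin of a listed thing).
The state is a dict: "clock": time; "q": joint angles; "qd": joint speeds; "joint_torque": joint torques, N m; "tool_pos": TCP position; "eef_rot": TCP orientation; "contact_force": force on the tool from outside, world axes, zero at the start; "moment": the same for the moment, N m; "opening": opening from 0.0 (shut) to 1.0 (fully open).
Only numpy, scipy, OpenCV 4.12 (cv2) and the standard library are available. Lean on these libraries where they do the work, as an engineer would, in place of code of your own. Each camera call takes 0.05 s, during which the arm holds its last target.

## Task

At this hardware counter, turn the turnbutton fully aside so that it no longer holds down the stack of shallow trays, then peel off only the top tray: raise it by its corner lug so that the opposite corner comes away last, leaving the rest of the stack sitting in its dock. Present the tray: hold it by the lug, level, centred over the counter mat with its underside about 170 mm above the counter, and finish while still holding it there. Leave the other goods on the counter alone.

Things in the scene. Friction and masses are not known exactly. Their poses are not given: they have to be found in the camera images.
- dock: fixed plywood board 190 x 190 x 12 mm on the counter, with low aluminium guides (tops 24 mm over the counter) around the stack and a post for the turnbutton at x = -85, y = -25 mm. Origin: on the counter, below the centre of the tray stack (the board's centre is at x = -22 mm); z up; x runs along the trays' 120 mm sides, y along their 160 mm sides.
- turnbutton (a joint): steel turnbutton on the dock's upright post. rad; at 0 its 50 x 16 mm arm points along the dock's +x, 3 mm above the rim of the top tray; grows clockwise seen from above; at 1.57 the arm points along the dock's -y, clear of the trays; stops at -0.2 and 1.7. Starts at 0 to 0.3. Stays where left (0.06 N m friction, 2 N at the tab). Fully aside: 1.25 or more.
- turnbutton_tab (a point): grip point of the thumb tab that stands up on the turnbutton's arm: a plate 22 mm along the arm, 10 mm thick across it, reaching from the arm (its top at 72 mm over the counter) to 106 mm over the counter; this point is at 94 mm, 32 mm out from the pivot axis
- turnbutton_hinge (a point): point on the turnbutton's pivot axis (upright), 68 mm over the counter
- top_tray: top tray: grey plastic, open, 120 (x) by 160 mm (y) over its turned-down rim, 100 g. Origin: centre of its well's underside, z up, axes as the dock's at the start. Well 94 x 134 mm; rim 3 mm thick, 16 to 19 mm over the origin; skirt down to 2 mm over it. Seated, the origin is 42 mm over the counter, 30 mm over the stack's origin. 2.5 mm play in the stack: may tilt 0.25 rad about the far corner.
- lug (a point): grip point of the upright lug jutting from the tray's -x, +y corner: plate 10 mm thick, 28 mm long along the outward diagonal (-1, 1), from 21 mm below to 12 mm above this point; a lower rib joins it to the rim. At (-68.5, 88.5, 34) mm in the tray frame, 76 mm over the counter when seated. Fingers close along the tray's (1, 1) direction; about 45 N carries the tray level.
- far_corner (a point): underside of the tray's rim at the corner diagonally across from the lug: (60, -80, 16) mm in the tray frame, 58 mm over the counter when seated; the point to swing the tray up about
- stack: the rest of the stack: three more trays stuck together as one loose body, 120 x 160 x 46 mm, 600 g, standing between the dock's guides (3.5 mm play). Origin: centre of its underside, z up, axes as the dock's. Four spring bumps on its 120 mm sides, near the corners, press on the inside of the top tray's skirt: about 1 N drag each, until the skirt there has risen 8 mm.
- counter_mat: flat rubber counter mat 200 mm (x) by 220 mm (y), 4 mm thick, fixed on the counter on the other side from the dock. Origin: centre of its underside, on the counter
- carton: small white carton 60 x 60 x 45 mm, between dock and mat; bystander; origin at the centre of its underside
- coupling: brass pipe coupling, ring 48 mm across, 35 mm high, upright between dock and mat; bystander; origin at the centre of its underside
- jar: jar 56 mm across, 65 mm high; bystander; origin at the centre of its underside
- wrench: steel wrench 180 mm long lying flat; bystander; origin about its middle
- driver: screwdriver 200 mm long lying flat; bystander; origin about its middle
- green_box: carton 80 x 70 x 60 mm beyond the mat and dock; bystander; origin at the centre of its underside
- eyebolt: steel T-bolt 90 mm long, 12 mm high, lying flat; bystander; origin at its head
There are look-alikes about, which are no part of the job. Leave any blue look-alike of the top_tray alone.

How it is judged:
By the outcome, as a careful person would: the job done as asked, in the order asked, and still so for the second after the job is handed in, while the arm keeps its last pose, push and grip.
It also fails if it takes over 59 s, if anything falls off the work surface, if the arm or the gripper's body presses on something with over 40 N, if the wrist force passes 120 N, or if a joint passes its speed limit or range.

## Working session

There is one attempt and no reset: what is moved stays moved. The work goes in short steps, Python scripts to look and compute and a tool call to move; the robot and the scene stay as the last step left them, time stands still between calls to the robot, and variables do not carry over. Pictures are saved under pics/ and viewed, and the job is handed in when it is done.

Besides the shell and the picture viewer there is one more tool, called after "Request:" as name(argument=value, ...) on one line, values as JSON. carry_out: Moves the arm, as the interface text tells. Its arguments: {"type":"object","properties":{"linear":{"type":"array"},"roll":{"type":"array"},"gripper":{"type":"number"},"grip_force":{"type":"number"}},"required":["linear","roll"]}

```bash
mkdir -p pics; ls
cat > h.py <<'E'
import numpy as np, cv2
from plant import status, snapshot, finish_job, cut_out, tip_of
def save(p,n): cv2.imwrite('pics/'+n,cv2.cvtColor(p['img'],cv2.COLOR_RGB2BGR))
def ray(p,px):
    d=np.array([(px[0]-p['cx'])/p['fx'],(px[1]-p['cy'])/p['fy'],1.])
    T=np.array(p['world_from_camera']); return T[:3,3],T[:3,:3]@d
def atz(p,px,z):
    o,d=ray(p,px); return o+d*(z-o[2])/d[2]
def dep(p,px):
    o,d=ray(p,px); c,r=int(round(px[0])),int(round(px[1]))
    w=p['range_z'][max(r-1,0):r+2,max(c-1,0):c+2]; w=w[w>0]
    return o+d*np.median(w) if len(w) else None
def proj(p,X):
    T=np.linalg.inv(np.array(p['world_from_camera'])); c=T[:3,:3]@np.array(X)+T[:3,3]
    return np.array([p['fx']*c[0]/c[2]+p['cx'],p['fy']*c[1]/c[2]+p['cy']])
def tri(prs):
    A=np.zeros((3,3));b=np.zeros(3)
    for p,px in prs:
        o,d=ray(p,px); d=d/np.linalg.norm(d); M=np.eye(3)-np.outer(d,d); A+=M;b+=M@o
    return np.linalg.solve(A,b)
E
cat > a.py <<'E'
from h import *
np.set_printoptions(precision=4,suppress=True)
s=status.get_state(); print(s['clock'],s['tool_pos'],s['eef_rot'],s['contact_force'],s['opening'])
for n in ['scene','top']:
    p=snapshot(n); save(p,n+'0.png'); print(n,p['world_from_camera'],p['fx'])
    for q in ['turnbutton_tab','turnbutton_hinge','lug','far_corner','top_tray','counter_mat','dock','stack','carton','coupling','jar','green_box']:
        for r in tip_of(p,q)[:3]:
            print(q,np.round(r['pixel'],1),round(r['confidence'],2),dep(p,r['pixel']))
E
python3 a.py
```

```text
pics
0.0 [ 0.2355 -0.5783  0.2569] [ 0.9813  0.1922 -0.0002 -0.0009] [-0.0363 -0.0654 -0.4364] 0.9984977204948602
scene [[-0.6064  0.5625 -0.5621  1.2472]
 [ 0.7949  0.4116 -0.4457  0.5949]
 [-0.0193 -0.7171 -0.6967  1.0301]
 [ 0.      0.      0.      1.    ]] 529.4350842169581
turnbutton_tab [388.1 289.2] 0.51 [0.5196 0.2187 0.0994]
turnbutton_hinge [391.4 286.5] 0.46 [0.5074 0.2201 0.0986]
lug [483.6 275.4] 0.98 [0.2966 0.3639 0.0444]
lug [436.8 305.6] 0.78 [0.486  0.3286 0.0866]
far_corner [350.2 324.2] 0.86 [0.6266 0.1877 0.0559]
far_corner [470.5 222.4] 0.6 [ 0.0819  0.2337 -0.0017]
top_tray [471.9 253.3] 0.68 [0.1996 0.2939 0.0025]
top_tray [389.4 322.9] 0.64 [0.5615 0.2531 0.0433]
counter_mat [269.9 333.7] 0.49 [0.7446 0.0449 0.0332]
counter_mat [322.  269.1] 0.48 [0.5102 0.0185 0.0328]
counter_mat [329.3 384.3] 0.28 [0.7616 0.2281 0.0186]
dock [261.6 244.4] 0.59 [ 0.5121 -0.1924  0.0022]
stack [388.1 329.7] 0.75 [0.5812 0.2617 0.0453]
carton [322.2 268.3] 0.58 [0.5088 0.0181 0.0344]
coupling [298.2 301.8] 0.84 [0.624  0.0308 0.0208]
jar [269.6 331.7] 0.71 [0.7428 0.043  0.037
[... 301 characters left out ...]
 245.8] 0.52 [0.4785 0.2105 0.0709]
lug [154.2 329.1] 0.77 [0.2882 0.3516 0.0448]
lug [165.5 240.9] 0.68 [0.4855 0.3244 0.0876]
far_corner [239.  182.8] 0.68 [0.6252 0.1724 0.0495]
far_corner [206.7 410. ] 0.61 [ 0.1003  0.2348 -0.0018]
top_tray [183.8 369. ] 0.71 [ 0.1932  0.2912 -0.0012]
top_tray [219.3 234.7] 0.68 [0.5024 0.2072 0.0869]
top_tray [205.7 211.4] 0.65 [0.5577 0.2465 0.0449]
counter_mat [397.5 238.3] 0.98 [ 0.5107 -0.2018  0.0039]
dock [208.4 214.3] 0.63 [0.5512 0.2401 0.0452]
carton [316.  250.3] 0.98 [ 0.4754 -0.0081  0.044 ]
coupling [309.4 195. ] 0.79 [0.6086 0.0103 0.0011]
jar [306.9 144.1] 0.72 [0.7163 0.0193 0.0652]
green_box [386.7 130.5] 0.66 [ 0.7551 -0.1636  0.0602]
```

View pics/scene0.png

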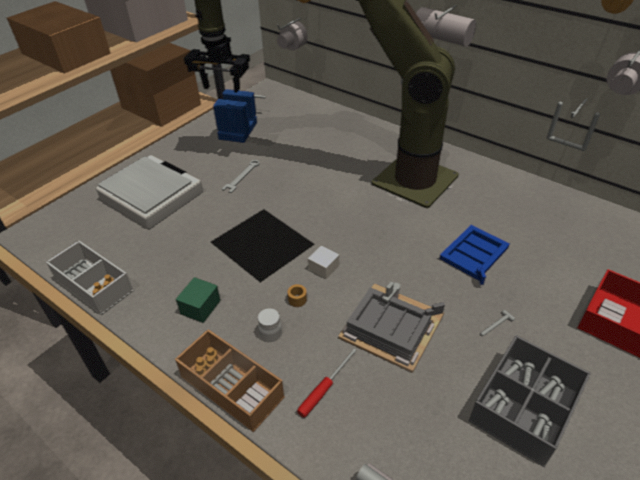

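View pics/top0.png

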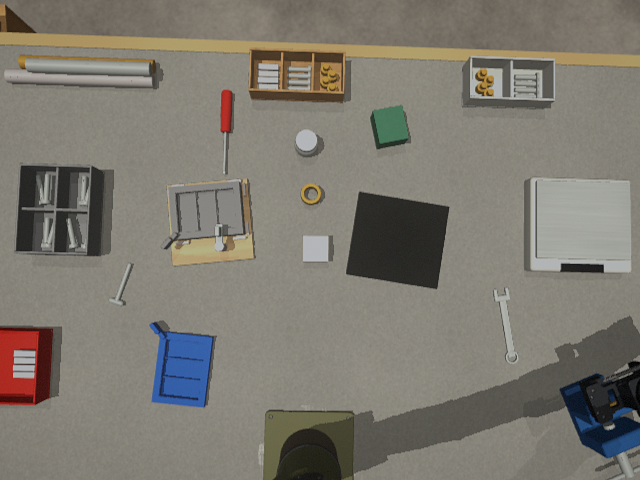

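The real top tray is the grey one on the plywood dock, at top view (208,212), with its lug at (168,241) and the turnbutton at (219,236). The blue tray at (183,368) is the look-alike and I'll leave it alone. The mat is the black one at (398,240). I'll move over the dock for a closer look.

Request:
carry_out(linear=[[0.01,0.02,0.04],[0.04,0.06,0.06],[0.075,0.1,0.08],[0.11,0.13,0.1],[0.14,0.165,0.1],[0.17,0.2,0.1],[0.19,0.235,0.1],[0.2,0.275,0.1]], roll=[0,-0.05,-0.1,-0.15,-0.2,-0.25,-0.3,-0.35])

```text
clock: 1.97
tool_pos: [0.4202, -0.3402, 0.3573]
eef_rot: [1.0, 0.017, 0.001, 0.001]
contact_force: [1.2, -0.2, 0.1]
opening: 0.997
```

Request:
carry_out(linear=[[0.01,0.04,0],[0.015,0.08,0],[0.02,0.12,0],[0.03,0.16,0],[0.03,0.2,0],[0.03,0.24,0],[0.03,0.28,0],[0.03,0.32,0]], roll=[0,0,0,0,0,0,0,0])

```text
clock: 2.63
tool_pos: [0.4499, -0.0183, 0.3576]
eef_rot: [1.0, 0.017, 0.002, 0.001]
contact_force: [0.7, -0.2, -0.6]
opening: 1.0
```

Request:
carry_out(linear=[[0.0,0.04,0],[0.0,0.08,0],[0.0,0.12,0],[0.0,0.16,0],[0.0,0.18,0],[0.0,0.18,0]], roll=[0,0,0,0,0,0])

```text
clock: 3.13
tool_pos: [0.4492, 0.168, 0.3578]
eef_rot: [1.0, 0.022, 0.002, -0.001]
contact_force: [-0.5, -1.0, 0.4]
opening: 1.001
```

```bash
cat > b.py <<'E'
from h import *
import pickle
np.set_printoptions(precision=4,suppress=True)
s=status.get_state(); print(s['clock'],s['tool_pos'],s['eef_rot'],s['q'])
p=snapshot('wrist'); save(p,'w1.png'); print(p['world_from_camera'])
t=snapshot('top'); save(t,'t1.png')
pickle.dump((p,t),open('1.pkl','wb'))
for n,c in (('w',p),('t',t)):
  for q in ['turnbutton_tab','turnbutton_hinge','lug','far_corner','top_tray','dock']:
    for r in tip_of(c,q)[:2]:
        print(n,q,np.round(r['pixel'],1),round(r['confidence'],2),dep(c,r['pixel']))
E
python3 b.py
```

```text
3.1333 [0.4492 0.168  0.3578] [ 0.9998  0.0221  0.002  -0.0014] [-0.2888  0.3718 -0.2369  1.8465  0.1057  0.9307 -2.0995]
[[ 0.0435 -0.9499 -0.3095  0.5307]
 [-0.999  -0.0422 -0.0109  0.1712]
 [-0.0027  0.3097 -0.9508  0.4852]
 [ 0.      0.      0.      1.    ]]
w turnbutton_tab [277.7 144. ] 0.61 [0.5117 0.2125 0.1057]
w turnbutton_tab [185.4 165.5] 0.28 [0.482  0.3206 0.0816]
w turnbutton_hinge [279.8 168.5] 0.9 [0.4823 0.2135 0.072 ]
w lug [184.6 165.9] 0.82 [0.4816 0.3215 0.0817]
w far_corner [317.1  31.1] 0.73 [0.6373 0.1764 0.0234]
w top_tray [254.9  99.8] 0.94 [0.5579 0.2466 0.0445]
w top_tray [233.9 340.6] 0.81 [0.1955 0.292  0.0019]
t turnbutton_tab [217.5 233.4] 0.43 [0.4656 0.121  0.6684]
t turnbutton_hinge [386.3 129. ] 0.44 [ 0.7586 -0.1626  0.0604]
t lug [155.2 330.6] 0.78 [0.2851 0.3488 0.0467]
t far_corner [241.4 180.2] 0.69 [0.6372 0.1713 0.0138]
t far_corner [203.7 410.3] 0.64 [0.2989 0.1008 0.8387]
t top_tray [184.3 370.4] 0.93 [0.1904 0.2895 0.0012]
t top_tray [203.6 211.3] 0.9 [0.4904 0.1365 0.6792]
t dock [210.  212.3] 0.63 [0.5561 0.237  0.043 ]
```

View pics/w1.png

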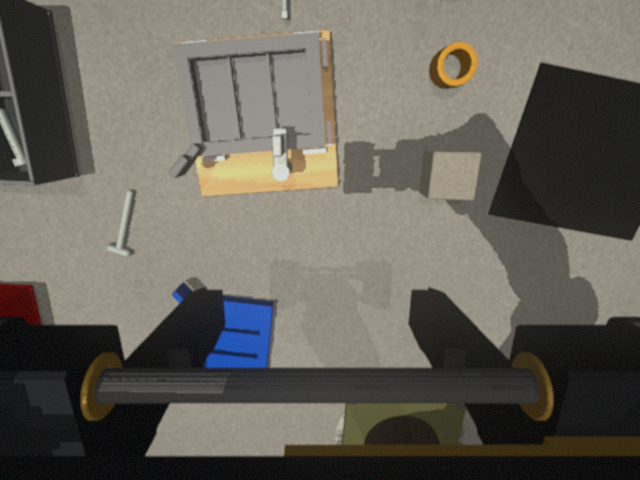

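```bash
cat > c.py <<'E'
from h import *
import pickle,sys
np.set_printoptions(precision=4,suppress=True)
def cloud(p):
    v,u=np.mgrid[0:480,0:640]; z=p['range_z']; T=np.array(p['world_from_camera'])
    C=np.stack([(u-p['cx'])/p['fx']*z,(v-p['cy'])/p['fy']*z,z],-1)
    W=C@T[:3,:3].T+T[:3,3]; W[z<=0]=np.nan; return W
def sel(W,lo,hi,b):
    m=(W[...,2]>lo)&(W[...,2]<hi)&(W[...,0]>b[0])&(W[...,0]<b[1])&(W[...,1]>b[2])&(W[...,1]<b[3]); return W[m]
def rect(P):
    r=cv2.minAreaRect((P[:,:2]*1000).astype(np.float32)); return r
if __name__=='__main__':
    p,t=pickle.load(open('1.pkl','rb'))
    import plant
    for nm,pp in (('w',p),('t',t)):
        W=cloud(pp)
        a=sel(W,.097,.115,(.46,.56,.17,.26)); print(nm,'tab',len(a),a.mean(0) if len(a) else 0, rect(a) if len(a) else 0)
        a=sel(W,.078,.096,(.44,.53,.28,.36)); print('lug',len(a),a.mean(0) if len(a) else 0,rect(a) if len(a) else 0)
        a=sel(W,.053,.0645,(.47,.68,.14,.36)); print('rim',len(a),a.mean(0),rect(a), cv2.boxPoints(rect(a)))
        a=sel(W,.066,.078,(.44,.53,.17,.26)); print('but',len(a),a.mean(0),rect(a))
        a=sel(W,.002,.007,(.35,.68,-.36,-.03)); print('mat',len(a),a.mean(0) if len(a) else 0,rect(a) if len(a) else 0)
E
python3 c.py
python3 - <<'E'
import cv2
i=cv2.imread('pics/w1.png')[10:215,150:370]
cv2.imwrite('pics/w1c.png',cv2.resize(i,None,fx=2.9,fy=2.9,interpolation=cv2.INTER_CUBIC))
E
```

```text
w tab 210 [0.5103 0.2137 0.1055] ((509.8804931640625, 213.93821716308594), (21.775768280029297, 9.823060989379883), 0.8827239274978638)
lug 267 [0.482  0.3259 0.0865] ((486.4815979003906, 323.5335388183594), (10.78282356262207, 40.169097900390625), 51.61302947998047)
rim 6916 [0.5674 0.2497 0.0604] ((547.7112426757812, 252.55816650390625), (143.13417053222656, 172.47398376464844), 6.604233264923096) [[466.7009 329.9919]
 [486.5372 158.6624]
 [628.7216 175.1244]
 [608.8853 346.4539]]
but 545 [0.4931 0.2124 0.0717] ((497.570068359375, 213.99009704589844), (60.00714111328125, 21.385345458984375), 2.4769318103790283)
mat 20067 [ 0.509  -0.1776  0.0039] ((516.4647827148438, -171.0142059326172), (327.2452087402344, 281.6365661621094), 0.10831812024116516)
t tab 7 [0.5193 0.2078 0.1038] ((519.6326293945312, 207.6885528564453), (6.936241149902344, 2.930575370788574), 44.393253326416016)
lug 0 0 0
rim 1033 [0.5837 0.2309 0.06  ] ((561.08203125, 245.21774291992188), (120.6164321899414, 161.06478881835938), 6.4749603271484375) [[492.077  318.4355]
 [510.2401 158.3981]
 [630.0871 171.9999]
 [611.924  332.0374]]
but 24 [0.5228 0.207  0.0702] ((521.0780029296875, 204.58889770507812), (27.82847785949707, 9.394183158874512), 46.46120834350586)
mat 7480 [ 0.513  -0.1988  0.0041] ((515.0498046875, -195.01644897460938), (329.95574951171875, 329.8160095214844), 89.9841079711914)
```

View pics/w1c.png

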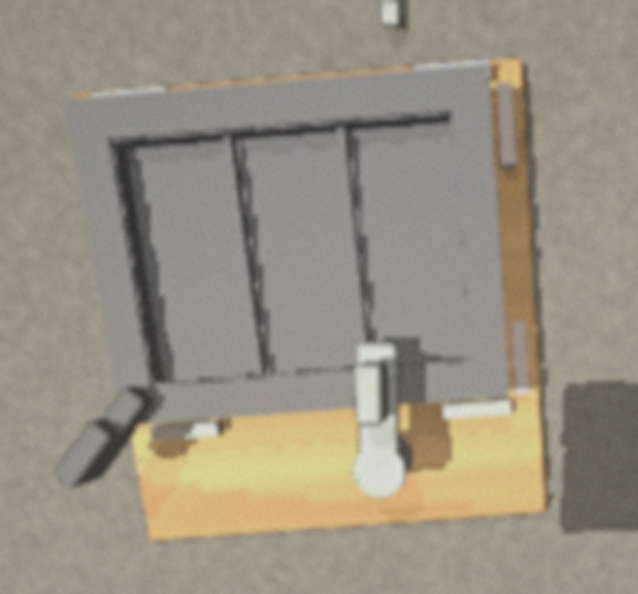

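Request:
carry_out(linear=[[0.01,0.01,0],[0.02,0.02,-0.01],[0.03,0.03,-0.02],[0.04,0.035,-0.03],[0.05,0.04,-0.04],[0.06,0.045,-0.05],[0.06,0.046,-0.06],[0.061,0.046,-0.07]], roll=[0.12,0.24,0.36,0.48,0.6,0.72,0.84,0.96])

```text
clock: 4.5
tool_pos: [0.5113, 0.2081, 0.2869]
eef_rot: [0.877, 0.48, 0.002, -0.0]
contact_force: [0.1, -0.6, -0.0]
opening: 1.0
```

Request:
carry_out(linear=[[0,0,-0.01],[0,0,-0.02],[0,0,-0.03],[0,0,-0.04],[0,0,-0.05],[0,0,-0.06],[0,0,-0.07],[0,0,-0.08]], roll=[0.12,0.24,0.36,0.48,0.6,0.72,0.84,0.96], gripper=0.6)

```text
clock: 5.17
tool_pos: [0.5115, 0.2079, 0.2064]
eef_rot: [0.555, 0.832, 0.001, -0.001]
contact_force: [0.2, -0.1, -0.0]
opening: 0.597
```

Request:
carry_out(linear=[[0,0,0],[0,0,0],[0,0,0],[0,0,0],[0,0,0],[0,0,0],[0,0,0],[0,0,0]], roll=[0.12,0.24,0.36,0.48,0.6,0.72,0.84,0.96])

```text
clock: 5.83
tool_pos: [0.5118, 0.2077, 0.2063]
eef_rot: [0.105, 0.994, 0.001, -0.002]
contact_force: [0.1, -0.3, -0.3]
opening: 0.598
```

Request:
carry_out(linear=[[-0.001,0.003,-0.01],[-0.0015,0.006,-0.02],[-0.0015,0.006,-0.03],[-0.0015,0.006,-0.03]], roll=[0.12,0.237,0.237,0.237])

```text
clock: 6.17
tool_pos: [0.5096, 0.2128, 0.1742]
eef_rot: [-0.012, 1.0, -0.0, -0.003]
contact_force: [-0.9, -0.7, 1.0]
opening: 0.598
```

```bash
cat > d.py <<'E'
from c import *
s=status.get_state(); print(s['clock'],s['tool_pos'],s['eef_rot'],s['q'])
p=snapshot('wrist'); save(p,'w2.png')
W=cloud(p); 
a=sel(W,.097,.115,(.46,.56,.17,.26)); print('tab',len(a),a.mean(0) if len(a) else 0, rect(a) if len(a) else 0)
a=sel(W,.066,.078,(.44,.56,.17,.26)); print('but',len(a),a.mean(0),rect(a))
E
python3 d.py
```

```text
6.1667 [0.5096 0.2128 0.1742] [-0.0116  0.9999 -0.0004 -0.0032] [ 0.0432  0.8791 -0.9454  1.8391  0.8923  0.9249  0.2679]
tab 581 [0.5076 0.2138 0.1053] ((508.8926086425781, 213.8535919189453), (21.67367935180664, 9.344106674194336), 1.2855929136276245)
but 1469 [0.4872 0.2131 0.0719] ((496.53955078125, 212.81703186035156), (21.774274826049805, 59.99314498901367), 89.95197296142578)
```

View pics/w2.png

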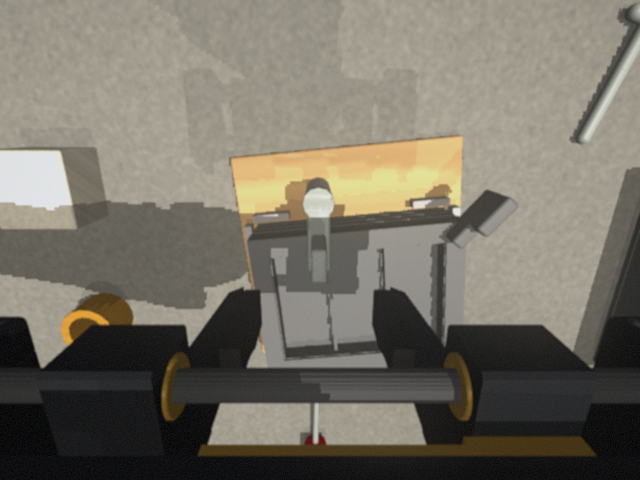

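The view agrees: the tab is at (318,262) px, world (0.509, 0.214), with its top at 0.105. I'll descend and grip.

Request:
carry_out(linear=[[0,0.001,-0.03],[-0.0005,0.001,-0.055],[-0.0005,0.001,-0.075],[-0.0005,0.001,-0.08],[-0.0005,0.001,-0.08]], roll=[0,0,0,0,0])

```text
clock: 6.63
tool_pos: [0.5091, 0.2135, 0.0945]
eef_rot: [-0.011, 1.0, -0.001, -0.003]
contact_force: [0.3, -0.2, -0.3]
opening: 0.599
```

Request:
carry_out(linear=[[0,0,0],[0,0,0],[0,0,0],[0,0,0],[0,0,0]], roll=[0,0,0,0,0], gripper=0.0, grip_force=12)

```text
clock: 7.05
tool_pos: [0.5095, 0.2137, 0.0952]
eef_rot: [-0.011, 1.0, -0.001, -0.003]
contact_force: [-0.3, 0.3, -1.0]
opening: 0.246
```

Run:
```python
import numpy as np
h=np.array([.4775,.2130]); 
from plant import status
s=status.get_state(); t=np.array(s['tool_pos'][:2]); print(s['tool_pos'],s['opening'],s['eef_rot'],s['contact_force'])
v=t-h; print(np.hypot(*v),np.degrees(np.arctan2(v[1],v[0])))
for k in range(1,15):
    a=-0.105*k; R=np.array([[np.cos(a),-np.sin(a)],[np.sin(a),np.cos(a)]]); print(round(a,3),np.round(h+R@v-t,4))
```

```text
[0.50945485 0.2136966  0.09522606] 0.24643958427919002 [-1.06331876e-02  9.99939171e-01 -6.57860227e-04 -2.85588500e-03] [-0.3466805   0.32540865 -0.98500085]
0.03196243724714403 1.248816167545137
-0.105 [-0.0001 -0.0034]
-0.21 [-0.0006 -0.0067]
-0.315 [-0.0014 -0.0099]
-0.42 [-0.0025 -0.0131]
-0.525 [-0.004  -0.0161]
-0.63 [-0.0057 -0.019 ]
-0.735 [-0.0078 -0.0216]
-0.84 [-0.0101 -0.024 ]
-0.945 [-0.0127 -0.0262]
-1.05 [-0.0155 -0.0281]
-1.155 [-0.0184 -0.0296]
-1.26 [-0.0215 -0.0309]
-1.365 [-0.0247 -0.0318]
-1.47 [-0.028  -0.0324]
```

Opening is still 0.246 and closing, so I'll wait a bit longer.

Request:
carry_out(linear=[[0,0,0],[0,0,0],[0,0,0],[0,0,0]], roll=[0,0,0,0])

```text
clock: 7.38
tool_pos: [0.5097, 0.2139, 0.0956]
eef_rot: [-0.011, 1.0, -0.001, -0.003]
contact_force: [0.4, -0.5, 3.3]
opening: 0.11
```

Request:
carry_out(linear=[[0,-0.0034,0],[-0.0006,-0.0067,0],[-0.0014,-0.0099,0],[-0.0025,-0.0131,0],[-0.004,-0.0161,0],[-0.0057,-0.019,0],[-0.0078,-0.0216,0],[-0.0078,-0.0216,0]], roll=[-0.105,-0.21,-0.315,-0.42,-0.525,-0.63,-0.735,-0.735])

```text
clock: 8.05
tool_pos: [0.5017, 0.1918, 0.0956]
eef_rot: [0.351, 0.937, 0.0, -0.002]
contact_force: [1.0, -0.3, 0.8]
opening: 0.116
```

Run:
```python
import numpy as np
from plant import status
s=status.get_state(); print(s['clock'],s['tool_pos'],s['opening'],s['eef_rot'],s['contact_force'],s['q'])
```

```text
8.05 [0.50172718 0.19176319 0.09563894] 0.11612591320313356 [ 3.50623432e-01  9.36513568e-01  6.35589909e-05 -2.35391487e-03] [ 1.02358924 -0.26563971  0.7641606 ] [-0.05473552  0.91756354 -0.68213835  1.93418113  0.95446754  0.65559592
 -0.50213649]
```

Request:
carry_out(linear=[[-0.0023,-0.0024,0],[-0.0049,-0.0046,0],[-0.0077,-0.0065,0],[-0.0106,-0.008,0],[-0.0137,-0.0093,0],[-0.0169,-0.0102,0],[-0.0202,-0.0108,0],[-0.0202,-0.0108,0]], roll=[-0.105,-0.21,-0.315,-0.42,-0.525,-0.63,-0.735,-0.735])

```text
clock: 8.72
tool_pos: [0.4812, 0.1809, 0.0956]
eef_rot: [0.663, 0.748, 0.001, -0.002]
contact_force: [-0.6, -0.5, -0.3]
opening: 0.113
```

Request:
carry_out(linear=[[0,0,0],[0,0,0],[0,0,0],[0,0,0.02],[0,0,0.06],[0,0,0.1],[0,0,0.14],[0,0,0.16]], roll=[0,0,0,0,0,0,0,0], gripper=0.6)

```text
clock: 9.38
tool_pos: [0.4822, 0.1822, 0.2598]
eef_rot: [0.663, 0.749, 0.003, -0.001]
contact_force: [-0.6, -0.6, -0.6]
opening: 0.598
```

```bash
cat > e.py <<'E'
from c import *
s=status.get_state(); print(s['clock'],s['tool_pos'],s['eef_rot'],s['q'])
p=snapshot('wrist'); save(p,'w3.png')
W=cloud(p); 
for l,lo,hi,b in (('tab',.097,.115,(.42,.56,.14,.26)),('but',.066,.078,(.42,.56,.14,.26)),('lug',.084,.096,(.44,.53,.28,.36)),('rim',.057,.0645,(.47,.68,.14,.36))):
    a=sel(W,lo,hi,b); print(l,len(a),a.mean(0) if len(a) else 0, rect(a) if len(a) else 0)
E
python3 e.py
```

```text
9.3833 [0.4822 0.1822 0.2598] [ 0.6627  0.7489  0.0032 -0.0014] [ 0.0009  0.6227 -0.7316  1.8776  0.5422  0.8444 -0.8854]
tab 310 [0.4813 0.1828 0.1053] ((481.46624755859375, 181.94033813476562), (9.436315536499023, 21.400419235229492), 6.876893043518066)
but 821 [0.4789 0.2034 0.0718] ((480.4347229003906, 194.16476440429688), (21.031892776489258, 60.15652847290039), 8.295522689819336)
lug 541 [0.4807 0.3273 0.0877] ((481.0263671875, 327.6555480957031), (10.352256774902344, 27.81612205505371), 51.49153518676758)
rim 9734 [0.5605 0.2554 0.0609] ((549.9330444335938, 252.4183349609375), (138.5901641845703, 172.1014862060547), 6.935783386230469)
```

View pics/w3.png

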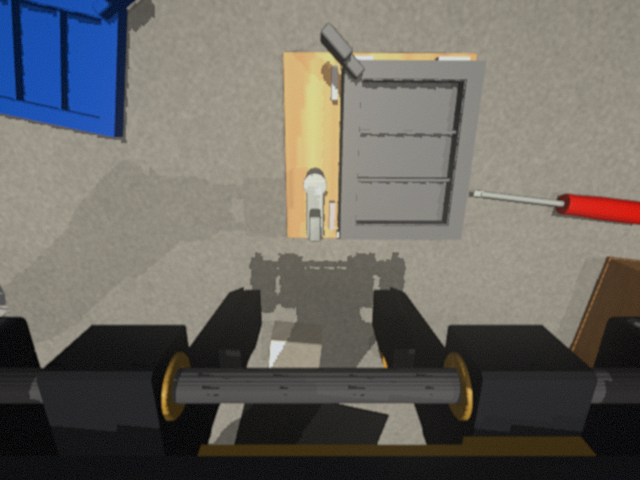

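The turnbutton arm now points along the dock's -y, with its tab at (315,222) px. That puts its angle at about 1.54, clear of the tray. The lug is at (340,48) px, world (0.481, 0.3276), with its top at 0.088 and its thickness axis at 51.5°. I'll go to it.

Request:
carry_out(linear=[[0,0.02,0],[0,0.05,-0.01],[0,0.08,-0.03],[0,0.11,-0.05],[0,0.135,-0.07],[-0.001,0.145,-0.09],[-0.001,0.1455,-0.1],[-0.001,0.1455,-0.1]], roll=[0.12,0.24,0.36,0.48,0.6,0.7,0.777,0.777])

```text
clock: 10.1
tool_pos: [0.481, 0.3281, 0.1587]
eef_rot: [0.327, 0.945, 0.003, -0.004]
contact_force: [0.2, 0.0, -0.6]
opening: 0.597
```

```bash
sed -i 's/w3/w4/' e.py; python3 e.py
```

```text
10.1 [0.481  0.3281 0.1587] [ 0.3275  0.9448  0.0027 -0.0041] [-0.2279  0.8855 -0.8127  1.7671  0.8181  0.8621 -0.5198]
tab 0 0 0
but 130 [0.4732 0.2205 0.0705] ((474.83123779296875, 219.90428161621094), (7.481193542480469, 10.627089500427246), 57.62677001953125)
lug 681 [0.4794 0.3286 0.0877] ((480.115966796875, 328.04443359375), (10.022801399230957, 27.49395751953125), 51.89243698120117)
rim 5128 [0.5483 0.2653 0.0608] ((546.1611938476562, 252.70895385742188), (152.22694396972656, 173.38882446289062), 0.013162985444068909)
```

View pics/w4.png

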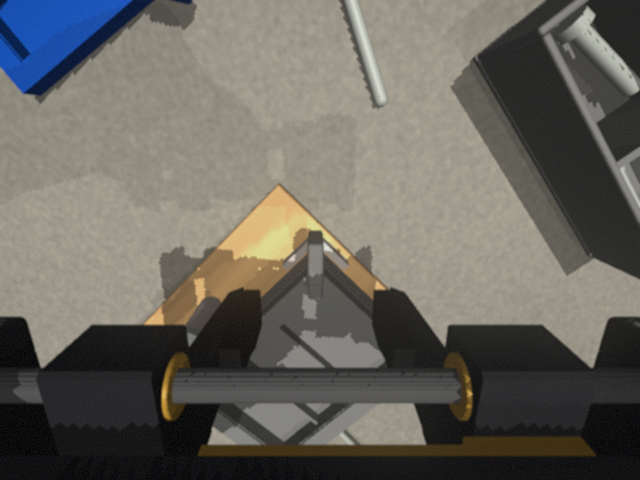

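The lug stands upright between the fingers at (316,262) px, aligned with them. I'll descend and grip.

Request:
carry_out(linear=[[-0.001,0,-0.03],[-0.001,0,-0.06],[-0.001,0,-0.078],[-0.001,0,-0.082],[-0.001,0,-0.082],[-0.001,0,-0.082]], roll=[0,0,0,0,0,0])

```text
clock: 10.65
tool_pos: [0.4815, 0.3284, 0.0796]
eef_rot: [0.33, 0.944, 0.004, -0.003]
contact_force: [0.7, 0.1, 1.0]
opening: 0.598
```

Request:
carry_out(linear=[[0,0,0],[0,0,0],[0,0,0],[0,0,0],[0,0,0],[0,0,0],[0,0,0],[0,0,0]], roll=[0,0,0,0,0,0,0,0], gripper=0.0, grip_force=25)

```text
clock: 11.32
tool_pos: [0.4813, 0.3282, 0.0796]
eef_rot: [0.33, 0.944, 0.004, -0.003]
contact_force: [-1.2, -0.6, 2.8]
opening: 0.109
```

Request:
carry_out(linear=[[0,0,0],[0,0,0],[0,0,0]], roll=[0,0,0])

```text
clock: 11.57
tool_pos: [0.4813, 0.3282, 0.0796]
eef_rot: [0.33, 0.944, 0.004, -0.003]
contact_force: [0.2, -0.6, 1.4]
opening: 0.107
```

Request:
carry_out(linear=[[0.0002,-0.0002,0.0026],[0.0005,-0.0004,0.0052],[0.0007,-0.0006,0.0078],[0.001,-0.0008,0.0105],[0.0014,-0.0011,0.0131],[0.0017,-0.0014,0.0157],[0.002,-0.0016,0.0183],[0.0024,-0.0019,0.0209]], roll=[0,0,0,0,0,0,0,0])

```text
clock: 12.23
tool_pos: [0.4839, 0.3258, 0.1008]
eef_rot: [0.331, 0.944, 0.004, -0.003]
contact_force: [-0.1, -1.3, -0.6]
opening: 0.113
```

```bash
cat > f.py <<'E'
from c import *
import sys
n=sys.argv[1]
s=status.get_state(); print(s['clock'],s['tool_pos'],s['eef_rot'],s['q'],s['contact_force'],s['moment'])
p=snapshot('scene'); save(p,'s%s.png'%n)
i=cv2.imread('pics/s%s.png'%n)[230:400,300:500]
cv2.imwrite('pics/s%sc.png'%n,cv2.resize(i,None,fx=3.5,fy=3.5,interpolation=cv2.INTER_CUBIC))
for q in ['lug','far_corner']:
  for r in tip_of(p,q)[:2]: print(q,np.round(r['pixel'],1),r['confidence'],dep(p,r['pixel']))
E
python3 f.py 5
```

```text
12.2333 [0.4839 0.3258 0.1008] [ 0.3307  0.9437  0.0037 -0.0028] [-0.2583  0.9604 -0.7424  1.796   0.9125  0.7633 -0.5946] [-0.1402 -1.3215 -0.5552] [-0.2567 -0.1062 -0.121 ]
lug [434.6 301.8] 0.96 [0.4998 0.3267 0.1121]
lug [479.7 278.5] 0.56 [0.2982 0.3572 0.0298]
far_corner [346.2 320.7] 0.78 [0.6269 0.1767 0.0607]
far_corner [470.5 224.2] 0.56 [0.4944 0.3624 0.3595]
```

View pics/s5c.png

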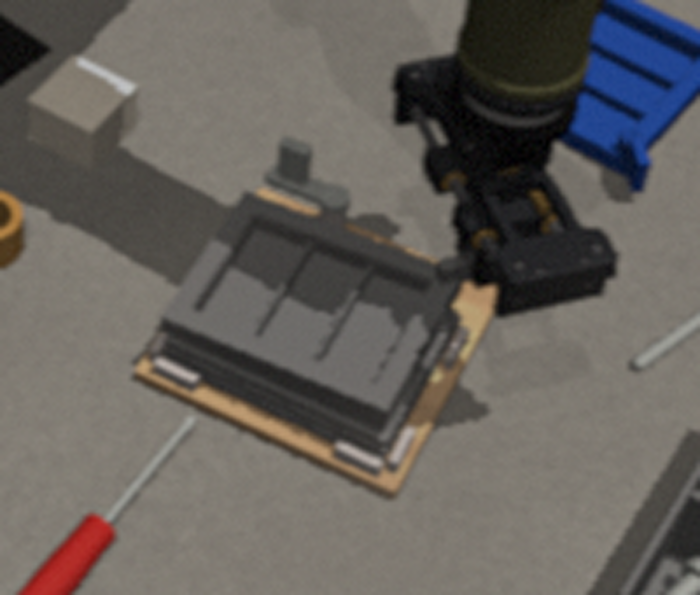

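The lug end has lifted. The far corner is still down and the stack sits in its guides. I'll carry on tilting.

Request:
carry_out(linear=[[0.0005,-0.0004,0.0026],[0.001,-0.0008,0.0052],[0.0014,-0.0011,0.0078],[0.0019,-0.0015,0.0104],[0.0023,-0.0018,0.0125],[0.0023,-0.0018,0.0125]], roll=[0,0,0,0,0,0])

```text
clock: 12.88
tool_pos: [0.4866, 0.3249, 0.1141]
eef_rot: [0.331, 0.944, 0.005, -0.003]
contact_force: [0.6, -0.7, -0.9]
opening: 0.109
```

```bash
python3 f.py 6
```

```text
12.8833 [0.4866 0.3249 0.1141] [ 0.3306  0.9438  0.0048 -0.0026] [-0.2459  0.9438 -0.759   1.7876  0.8913  0.7849 -0.572 ] [ 0.614  -0.7122 -0.9272] [ 0.0273 -0.1068 -0.0133]
lug [437.2 298.2] 0.95 [0.5284 0.3409 0.162 ]
lug [483.6 275.2] 0.75 [0.2955 0.3635 0.0438]
far_corner [239.3 175.6] 0.7 [ 0.3196 -0.46    0.0066]
far_corner [348.9 321.5] 0.69 [0.6287 0.1853 0.0663]
```

View pics/s6c.png

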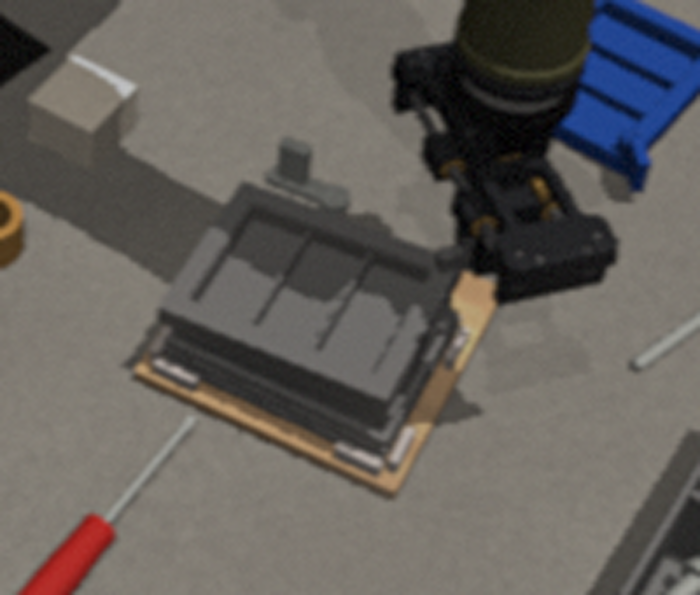

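```bash
cat > g.py <<'E'
from c import *
import sys
s=status.get_state()
p=snapshot(sys.argv[1] if len(sys.argv)>1 else 'scene'); W=cloud(p)
m=cut_out(p,'top_tray')
best=None
for r in m[:3]:
    P=W[r['region']]; P=P[~np.isnan(P).any(1)]; c=np.median(P,0); print(r['confidence'],r['pixel'],len(P),c)
    if np.linalg.norm(c[:2]-np.array(s['tool_pos'][:2]))<0.2 and best is None: best=P
P=best; rng=np.random.default_rng(0); 
# ransac plane, up to 2 planes
for k in range(2):
    bi=None
    for _ in range(600):
        q=P[rng.choice(len(P),3,False)]; n=np.cross(q[1]-q[0],q[2]-q[0]); l=np.linalg.norm(n)
        if l<1e-6: continue
        n/=l
        if abs(n[2])<.8: continue
        i=abs((P-q[0])@n)<.0015
        if bi is None or i.sum()>bi.sum(): bi=i
    Q=P[bi]; c=Q.mean(0); n=np.linalg.svd(Q-c)[2][2]; n*=np.sign(n[2])
    h=lambda x,y:c[2]-((x-c[0])*n[0]+(y-c[1])*n[1])/n[2]
    t=np.array(s['tool_pos']); d=np.array([.784,-.621])
    print('plane',len(Q),'cent',c,'n',n,'tilt',np.arccos(n[2]),'downhill dir',np.degrees(np.arctan2(n[1],n[0])),'z at fc est',h(*(t[:2]+.21*d)),'bbox',rect(Q))
    P=P[~bi]
E
python3 g.py
```

```text
0.78 [478.0, 250.1] 1544 [0.1823 0.3165 0.0089]
0.64 [388.9, 314.3] 3398 [0.5616 0.2503 0.0752]
plane 741 cent [0.5642 0.2467 0.068 ] n [ 0.023  -0.0625  0.9978] tilt 0.06668176335020433 downhill dir -69.81970181699938 z at fc est 0.06271749433840508 bbox ((568.1356811523438, 250.3873748779297), (112.68838500976562, 154.44189453125), 7.0501389503479)
plane 735 cent [0.571  0.2511 0.0843] n [ 0.0563 -0.0568  0.9968] tilt 0.08003246507740079 downhill dir -45.272503430525184 z at fc est 0.07655100326433999 bbox ((563.4844360351562, 247.64227294921875), (122.37803649902344, 162.98069763183594), 6.606383800506592)
```

The plane fit shows the tray tilted by 0.08 with its far corner lowest. That corner has already come about 15 mm off, because the grip friction held part of the tilt, so the far corner left last. I'll firm up the grip and lift clear.

Request:
carry_out(linear=[[0,0,0],[0,0,0],[0,0,0.003],[0,0,0.009],[0,0,0.018],[0,0,0.03],[0,0,0.042],[0,0,0.054]], roll=[0,0,0,0,0,0,0,0], grip_force=55)

```text
clock: 13.8
tool_pos: [0.4863, 0.3247, 0.1691]
eef_rot: [0.33, 0.944, 0.005, -0.003]
contact_force: [0.8, -0.0, -0.7]
opening: 0.111
```

Request:
carry_out(linear=[[0,0,0.012],[0,0,0.024],[0,0,0.036],[0,0,0.048],[0,0,0.058],[0,0,0.064],[0,0,0.066]], roll=[0,0,0,0,0,0,0])

```text
clock: 14.38
tool_pos: [0.4866, 0.3251, 0.2364]
eef_rot: [0.331, 0.944, 0.005, -0.002]
contact_force: [-0.7, 0.3, -1.0]
opening: 0.108
```

```bash
python3 g.py; python3 f.py 7
python3 - <<'E'
import pickle
from c import *
p,t=pickle.load(open('1.pkl','rb'))
c=cv2.cvtColor(t['img'],cv2.COLOR_RGB2GRAY)
m=(c<45).astype(np.uint8); m[:, :340]=0; m[:,455:]=0; m[:185]=0; m[295:]=0
k=cv2.findContours(m,cv2.RETR_EXTERNAL,cv2.CHAIN_APPROX_NONE)[0]; k=max(k,key=cv2.contourArea)
q=np.array([atz(t,x[0],.004)[:2] for x in k]); print(rect(q),cv2.minAreaRect(k))
E
```

```text
0.92 [394.4, 275.3] 3780 [0.5608 0.2508 0.1984]
0.63 [487.1, 243.5] 856 [0.1466 0.3294 0.0145]
plane 880 cent [0.5644 0.2496 0.1911] n [ 0.0296 -0.0731  0.9969] tilt 0.07897108118668733 downhill dir -67.99585789544365 z at fc est 0.18449701703507854 bbox ((568.7301025390625, 251.15292358398438), (109.75425720214844, 154.95054626464844), 6.41422700881958)
plane 828 cent [0.5649 0.2498 0.2071] n [ 0.0652 -0.0591  0.9961] tilt 0.0881512864448779 downhill dir -42.20850386651582 z at fc est 0.19820837954500714 bbox ((564.9221801757812, 248.60659790039062), (122.3647689819336, 164.04774475097656), 5.258949279785156)
14.4833 [0.4863 0.3247 0.2353] [ 0.3305  0.9438  0.0046 -0.0026] [-0.1806  0.7929 -0.8856  1.6992  0.7076  0.9943 -0.4247] [-0.3596 -0.768  -2.1501] [ 0.0611 -0.1249  0.0258]
lug [442.5 259.5] 0.81 [0.4946 0.323  0.2407]
lug [483.  276.1] 0.74 [0.3001 0.3638 0.0448]
far_corner [470.5 222.6] 0.91 [0.0847 0.2347 0.0001]
far_corner [348.6 285.2] 0.72 [0.6311 0.1832 0.1913]
((433.83416748046875, -134.40284729003906), (164.19110107421875, 77.6667251586914), 50.71806335449219) ((368.5675048828125, 269.9680480957031), (69.41944122314453, 32.72327423095703), 40.69552993774414)
```

View pics/s7.png

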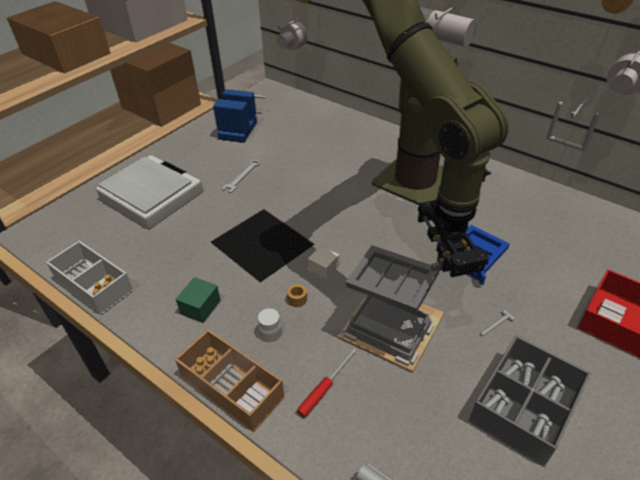

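The tray (392,275) is free of the stack (390,330), which is still in its dock. Next I'll measure the mat.

Run:
```python
import pickle
from c import *
p,t=pickle.load(open('1.pkl','rb'))
for f in ('top0.png','t1.png'):
    c=cv2.cvtColor(cv2.imread('pics/'+f),cv2.COLOR_BGR2GRAY)
    m=(c<50).astype(np.uint8); m[:, :340]=0; m[:,455:]=0; m[:185]=0; m[295:]=0
    k=cv2.findContours(m,cv2.RETR_EXTERNAL,cv2.CHAIN_APPROX_NONE)[0]; k=max(k,key=cv2.contourArea)
    q=np.array([atz(t,x[0],.004)[:2] for x in k]); print(rect(q))
s=snapshot('scene'); 
c=cv2.cvtColor(s['img'],cv2.COLOR_RGB2GRAY); m=(c<40).astype(np.uint8); m[:,:205]=0;m[:,316:]=0;m[:205]=0;m[285:]=0
k=cv2.findContours(m,cv2.RETR_EXTERNAL,cv2.CHAIN_APPROX_NONE)[0]; k=max(k,key=cv2.contourArea)
q=np.array([atz(s,x[0],.004)[:2] for x in k]); print(rect(q))
```

```text
((507.173095703125, -202.70196533203125), (217.4459686279297, 197.06300354003906), 82.22073364257812)
((507.0020751953125, -201.95596313476562), (218.84426879882812, 196.7841796875), 82.17263793945312)
((507.31890869140625, -193.96124267578125), (215.98178100585938, 196.4074249267578), 82.09864807128906)
```

Request:
carry_out(linear=[[0,-0.008,0],[0,-0.024,0],[0,-0.05,0],[-0.002,-0.08,0],[-0.006,-0.112,0],[-0.01,-0.144,0],[-0.014,-0.176,0],[-0.018,-0.208,0]], roll=[0,0,0,0,0,0,0,0])

```text
clock: 15.35
tool_pos: [0.4673, 0.1142, 0.2341]
eef_rot: [0.33, 0.944, 0.003, -0.003]
contact_force: [-0.3, 0.2, -1.0]
opening: 0.103
```

Request:
carry_out(linear=[[-0.004,-0.032,0],[-0.009,-0.064,0],[-0.014,-0.096,0],[-0.02,-0.128,0],[-0.026,-0.16,0],[-0.032,-0.19,0],[-0.037,-0.215,0],[-0.039,-0.23,0]], roll=[0,0,0,0,0,0,0,0])

```text
clock: 16.02
tool_pos: [0.4262, -0.1198, 0.2334]
eef_rot: [0.332, 0.943, 0.002, -0.004]
contact_force: [-1.3, 0.2, -0.9]
opening: 0.108
```

```bash
python3 g.py; python3 f.py 8
```

```text
0.6 [256.5, 188.5] 2192 [ 0.5021 -0.1985  0.1961]
0.59 [474.6, 251.0] 2171 [0.1987 0.298  0.0107]
plane 454 cent [ 0.5068 -0.1975  0.2041] n [ 0.081  -0.0603  0.9949] tilt 0.10113500472661455 downhill dir -36.69571521171505 z at fc est 0.19407058869769883 bbox ((505.02880859375, -197.2558135986328), (122.00442504882812, 163.7148895263672), 5.955921173095703)
plane 443 cent [ 0.502  -0.2008  0.1883] n [ 0.0397 -0.0683  0.9969] tilt 0.07904935660310881 downhill dir -59.81063090010094 z at fc est 0.18136817878936817 bbox ((507.6402282714844, -188.82830810546875), (110.65177917480469, 149.53883361816406), 5.646996021270752)
16.1167 [ 0.4268 -0.1193  0.2334] [ 0.3334  0.9428  0.0023 -0.0041] [ 0.779   0.6611 -0.98    2.0903  0.7671  0.8114  0.2142] [ 0.6602  0.2171 -2.2322] [ 0.0874 -0.131   0.0024]
lug [298.1 170.9] 0.74 [ 0.4956 -0.0563  0.3033]
far_corner [216.4 192.1] 0.87 [ 0.4192 -0.4647  0.0011]
far_corner [471.  219.6] 0.86 [0.0724 0.2303 0.0006]
```

View pics/s8.png

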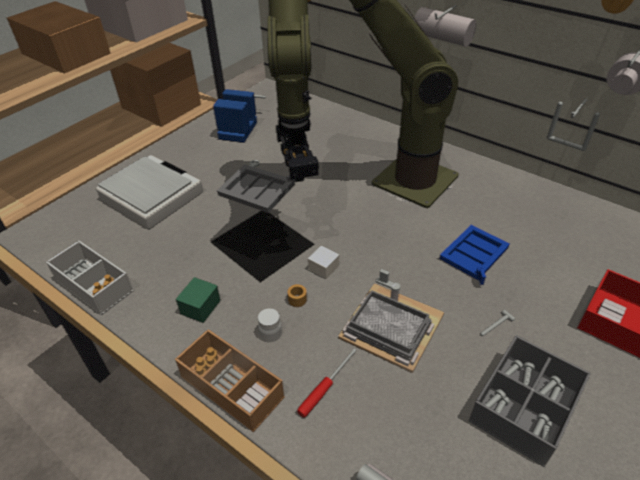

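The tray is over the mat, tilted by about 0.09 with the far corner low. To level it I'll touch it down on the mat, letting it turn in the pads at a lower grip, then tighten the grip and raise it.

Request:
carry_out(linear=[[0.002,-0.001,-0.008],[0.003,-0.002,-0.025],[0.004,-0.003,-0.05],[0.005,-0.0035,-0.08],[0.005,-0.0035,-0.11],[0.005,-0.0035,-0.138],[0.005,-0.0035,-0.156],[0.005,-0.0035,-0.164]], roll=[0,0,0,0,0,0,0,0])

```text
clock: 16.93
tool_pos: [0.4328, -0.1164, 0.0676]
eef_rot: [0.328, 0.945, 0.004, -0.005]
contact_force: [-0.4, 0.9, -1.3]
opening: 0.111
```

Request:
carry_out(linear=[[0,0,0],[0,0,-0.004],[0,0,-0.008],[-0.0005,0.0004,-0.011],[-0.001,0.0008,-0.014],[-0.0015,0.0012,-0.017],[-0.002,0.0016,-0.02]], roll=[0,0,0,0,0,0,0], grip_force=30)

```text
clock: 17.52
tool_pos: [0.4311, -0.1146, 0.0478]
eef_rot: [0.328, 0.945, 0.004, -0.004]
contact_force: [-0.4, 0.6, 1.5]
opening: 0.111
```

Request:
carry_out(linear=[[-0.0002,0.0002,-0.002],[-0.0005,0.0004,-0.004],[-0.0006,0.0005,-0.0055],[-0.0006,0.0005,-0.0055],[-0.0006,0.0005,-0.0055]], roll=[0,0,0,0,0])

```text
clock: 17.93
tool_pos: [0.4305, -0.1141, 0.0423]
eef_rot: [0.328, 0.945, 0.005, -0.004]
contact_force: [0.2, 0.8, 0.1]
opening: 0.112
```

```bash
python3 g.py; python3 f.py 9;python3 g.py top
```

```text
0.86 [261.8, 240.8] 1968 [ 0.5095 -0.1932  0.0138]
0.81 [473.3, 250.0] 2228 [0.1976 0.2973 0.0099]
plane 414 cent [ 0.5049 -0.1909  0.0063] n [-0.018  -0.017   0.9997] tilt 0.02475394191268061 downhill dir -136.59384351161253 z at fc est 0.006965551930368914 bbox ((515.5584716796875, -188.03848266601562), (108.37762451171875, 154.00161743164062), 6.371354579925537)
plane 357 cent [ 0.5148 -0.1918  0.0218] n [0.0024 0.0047 1.    ] tilt 0.0053276871253739025 downhill dir 62.67339672683047 z at fc est 0.0218788558663602 bbox ((510.6927795410156, -190.72637939453125), (123.44967651367188, 162.57644653320312), 8.151925086975098)
18.0333 [ 0.4306 -0.1141  0.0423] [ 0.3282  0.9446  0.0045 -0.0043] [ 0.5382  0.9729 -0.6216  2.2102  1.4486  0.4957 -0.3789] [0.3301 0.2937 1.3214] [ 0.006  -0.2259  0.0965]
lug [323.4 267.4] 0.74 [0.5088 0.0221 0.0403]
lug [298.9 229.5] 0.69 [ 0.5057 -0.0561  0.1278]
far_corner [470.6 222.4] 0.96 [ 0.0828  0.2343 -0.0007]
far_corner [229.9 246.1] 0.77 [ 0.5765 -0.2508  0.0126]
0.97 [399.5, 230.1] 2248 [ 0.5335 -0.2081  0.0103]
0.87 [181.5, 369.0] 3967 [0.1986 0.2958 0.0061]
plane 533 cent [ 0.5263 -0.2024  0.0068] n [-0.0109 -0.0066  0.9999] tilt 0.012772018852001438 downhill dir -148.70050073369373 z at fc est 0.0072956379097648865 bbox ((531.29248046875, -191.37852478027344), (163.6632843017578, 78.35235595703125), 82.19816589355469)
plane 320 cent [ 0.544  -0.1943  0.0182] n [-0.2124 -0.0645  0.9751] tilt 0.22382948072766953 downhill dir -163.1116392312571 z at fc est 0.025975087762885672 bbox ((526.330078125, -196.35867309570312), (89.82167053222656, 165.17868041992188), 7.018401145935059)
```

View pics/s9.png

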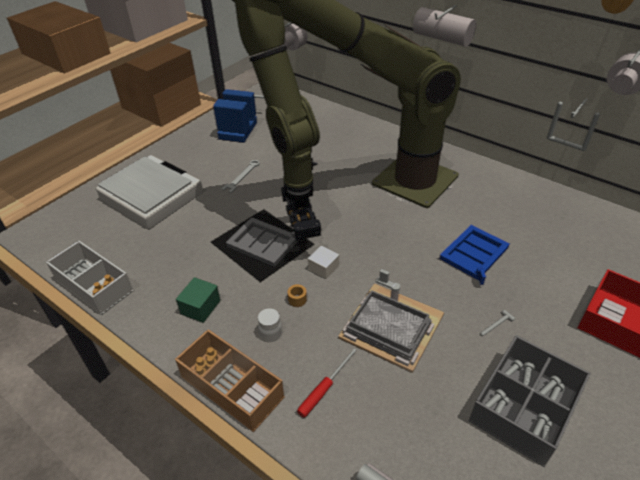

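The tray is flat on the mat at (262,240) px, with its rim tilted by only 0.005. I'll tighten and lift.

Request:
carry_out(linear=[[0,0,0],[0,0,0],[0,0,0],[0,0,0],[0,0,0.001],[0,0,0.004],[0,0,0.01],[0,0,0.02]], roll=[0,0,0,0,0,0,0,0], grip_force=58)

```text
clock: 18.95
tool_pos: [0.4299, -0.1144, 0.062]
eef_rot: [0.329, 0.944, 0.004, -0.005]
contact_force: [-0.6, -0.5, -1.3]
opening: 0.108
```

Request:
carry_out(linear=[[0,-0.001,0.014],[-0.001,-0.003,0.03],[-0.002,-0.005,0.05],[-0.003,-0.007,0.075],[-0.003,-0.008,0.1],[-0.003,-0.008,0.122],[-0.003,-0.008,0.138],[-0.003,-0.008,0.146]], roll=[0,0,0,0,0,0,0,0])

```text
clock: 19.62
tool_pos: [0.4271, -0.1226, 0.2098]
eef_rot: [0.329, 0.944, 0.004, -0.004]
contact_force: [0.0, -1.7, -1.5]
opening: 0.107
```

Request:
carry_out(linear=[[0,0,0],[0,0,0],[0,0,0],[0,0,0]], roll=[0,0,0,0])

```text
clock: 19.95
tool_pos: [0.4265, -0.1226, 0.2088]
eef_rot: [0.329, 0.944, 0.004, -0.005]
contact_force: [-0.9, 0.2, -1.0]
opening: 0.104
```

```bash
python3 g.py; python3 f.py 10;python3 g.py top
```

```text
0.9 [255.0, 193.5] 2197 [ 0.5039 -0.2017  0.1795]
0.76 [472.4, 250.9] 2190 [0.1976 0.2978 0.0105]
0.39 [271.3, 323.6] 677 [0.7356 0.0358 0.0535]
plane 454 cent [ 0.5008 -0.2023  0.1721] n [-0.0297 -0.0078  0.9995] tilt 0.03067832914482692 downhill dir -165.17309831193435 z at fc est 0.1743799669233567 bbox ((508.2943115234375, -201.14869689941406), (119.03916931152344, 161.29595947265625), 7.7946014404296875)
plane 480 cent [ 0.5105 -0.1996  0.1874] n [ 0.0182 -0.012   0.9998] tilt 0.021819224052309807 downhill dir -33.30814956730088 z at fc est 0.1852429150725422 bbox ((506.3641357421875, -200.8084716796875), (123.58721923828125, 164.2161865234375), 6.164669036865234)
20.05 [ 0.4267 -0.1225  0.209 ] [ 0.3288  0.9444  0.0041 -0.0052] [ 0.7447  0.6883 -0.9126  2.115   0.8107  0.7473  0.1996] [ 0.9137  0.3041 -0.4968] [ 0.0758 -0.0667 -0.0019]
lug [297.  177.7] 0.78 [ 0.4961 -0.0605  0.2823]
lug [484.  276.6] 0.67 [0.2977 0.366  0.0422]
far_corner [472.7 222.9] 0.75 [0.0826 0.2405 0.0005]
far_corner [219.7 196.4] 0.7 [ 0.5744 -0.2563  0.1846]
0.64 [182.7, 370.3] 3874 [0.1976 0.2954 0.0063]
0.57 [418.8, 228.6] 2919 [ 0.5283 -0.2206  0.176 ]
0.33 [306.5, 141.1] 506 [0.7203 0.021  0.0638]
plane 762 cent [ 0.5209 -0.2088  0.1732] n [-0.0064  0.0011  1.    ] tilt 0.006513154539964601 downhill dir 170.04541310172374 z at fc est 0.17366100881678104 bbox ((507.87774658203125, -206.27732849121094), (88.21595764160156, 128.42138671875), 6.5628981590271)
plane 553 cent [ 0.5328 -0.2081  0.1892] n [-0.015  -0.0049  0.9999] tilt 0.01574952609065538 downhill dir -161.90055723620094 z at fc est 0.18983502815679376 bbox ((507.8252258300781, -203.8612060546875), (118.0551528930664, 160.146240234375), 6.082853317260742)
```

View pics/s10.png

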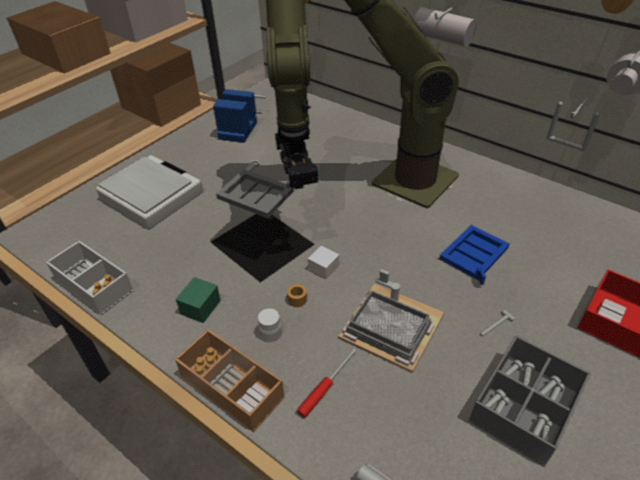

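```bash
python3 - <<'E'
from c import *
t=snapshot('top'); save(t,'t11.png'); W=cloud(t)
a=sel(W,.035,.062,(.47,.68,.14,.36)); print('stack',len(a),a.mean(0),np.percentile(a[:,2],[50,95]),rect(a))
a=sel(W,.064,.115,(.42,.56,.13,.26)); print('button',len(a),a.mean(0),rect(a))
i=cv2.imread('pics/t11.png')[110:300,150:460]; cv2.imwrite('pics/t11c.png',cv2.resize(i,None,fx=2.5,fy=2.5))
E
python3 g.py
```

```text
stack 3492 [0.5601 0.2452 0.0425] [0.0404 0.058 ] ((543.7756958007812, 243.38951110839844), (154.3668212890625, 160.98289489746094), 6.309288024902344)
button 208 [0.4813 0.1899 0.0802] ((482.08489990234375, 189.7484130859375), (56.425682067871094, 41.156097412109375), 66.08943176269531)
0.98 [473.4, 251.1] 2139 [0.1981 0.2972 0.0105]
0.62 [252.2, 193.8] 2078 [ 0.5045 -0.2004  0.1805]
plane 453 cent [ 0.5004 -0.206   0.1724] n [ 0.011  -0.0244  0.9996] tilt 0.026722637828582904 downhill dir -65.69927867626399 z at fc est 0.1702577663319796 bbox ((511.08172607421875, -194.8370361328125), (108.84928894042969, 147.93360900878906), 5.78195858001709)
plane 409 cent [ 0.5083 -0.1903  0.189 ] n [-0.0044 -0.0048  1.    ] tilt 0.0065366909630571405 downhill dir -132.83992279787887 z at fc est 0.18911649834771785 bbox ((506.1178894042969, -199.00559997558594), (123.42341613769531, 159.45785522460938), 6.856346130371094)
```

View pics/t11c.png

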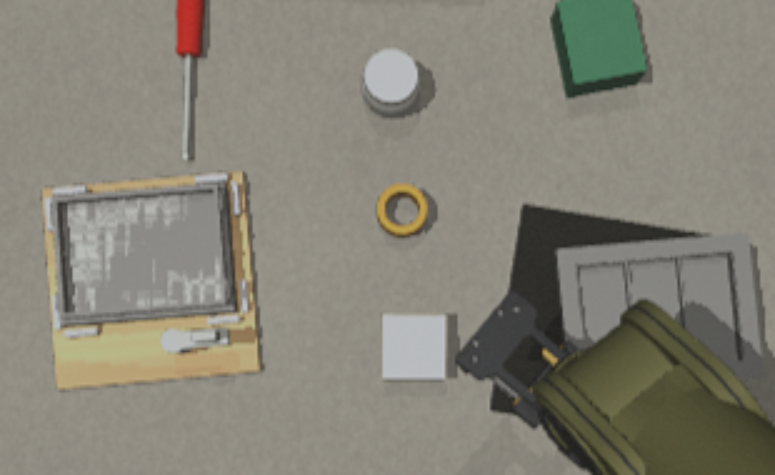

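The stack sits square in its guides and the turnbutton points along -y, clear of the trays. The other goods are untouched, and the tray is level and centred over the mat. I'll hand it in.

```bash
python3 -c "
from plant import finish_job,status
print(finish_job()); s=status.get_state(); print(s['clock'],s['tool_pos'],s['opening'])"
```

```text
the job is handed in; nothing more can be done
None
the job is handed in; nothing more can be done
```

I turned the turnbutton aside, to about 1.54 rad, and peeled off only the grey top tray by its lug. I handed the job in at about 20 s, still holding the tray over the mat.

**Last checks:**
- **Tray position:** its centre is within about 3 mm of the mat's centre.
- **Tray height and level:** the rim top is at about 0.189 m, so the underside is about 170 mm above the counter. Tilt readings ranged from 0.007 to 0.03 rad; the separate plane fits disagreed by about that much.
- **Rest of the scene:** the stack sits in its guides, the turnbutton is clear of the trays, and nothing else looked disturbed in the last pictures.

**What went differently:**
- **Smaller peel tilt:** I aimed to swing the lug up to about 0.16 rad, but grip friction kept the tray flatter, at about 0.08 rad. The far corner had already lifted about 15 mm before I raised the whole tray, though it stayed the lowest corner in every measurement.
- **Touch on the mat:** I set the tray briefly flat on the mat to level it in the grip, then tightened and lifted it to height.
- **Mat's y position:** the two camera views differed by 8 mm, so I used a value between them, closer to the top view.

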